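# Pop the drill bit cassette and trap it

## Robot

A 6-joint arm with a two-finger parallel gripper is mounted at the origin on the work surface. World frame = base frame: x ahead of the robot, y to its left, z up, the work surface at z = 0. Lengths are in m, angles in rad, forces in N, time in s.
With the tool pointing down it reaches from about 0.35 to 0.85 m from the base axis. Payload 8.1 kg.
Tool frame: the origin (TCP) lies midway between the tips of the shut fingers; the grasp point (between the pads) lies 19 mm behind it; z points along the fingers, y is the line along which they close (so a half turn about z gives the same grasp; the last joint's range is limited). The gripper opens to 85 mm and grips with 20 to 120 N. Pads are 22 mm wide; open, the fingers measure 114 mm over their backs; the gripper's body (76 mm by 85 mm) begins 54 mm behind the grasp point. The pads swing forward as they close: fully open they stand 13 mm farther back than shut.
Start: joints at [-1.41, 0.13, 1.488, -0, 1.523, -0.085], TCP at [0.146, -0.582, 0.231] pointing down, gripper open.
Joint ranges: [-2.96, 2.96], [-0.89, 2.26], [0.02, 2.5], [-1.34, 4.48], [0, 2.73], [-2.66, 2.66]. Speed limits (rad/s): [2.39, 2.39, 2.79, 3.14, 3.14, 3.14].

## Interface

Orientations are given as a rotation vector (axis times angle).
In Python, from workcell import robot gives the robot as it stands. The module is installed in compiled form; this text tells all that it offers.
- The arm moves only by the shell command python3 -m inch 'ROWS' [OPENING] [FORCE]. ROWS is JSON, a list of rows, each an object of numbers: "dx", "dy", "dz": the shift along the tool's x, y, z as a fraction of full scale; "turn": the turn about the tool's z as a fraction of full scale. In form: [{"dx": .., "dy": .., "dz": .., "turn": ..}, ...]. A call has 1 to 10 rows; each row is the pose to reach, as a shift and turn from the pose commanded when the call began, along the tool's axes at that moment, turning the shorter way round; what a row does not reach only later rows make up. Full scale, the value 1, is 0.4 m for a shift and pi rad for a turn. A row lasts 1/10 s, in which the tool goes at most 50 mm and 8.59 degrees, less where a joint would pass 70% of its speed; a pose out of reach is approached as far as the arm can. A call with a number of a shift or a turn outside -1 to 1 is refused whole. A call with a gripper value outside its range is refused whole. OPENING is the closure, from 0 (fully open) to 1 (shut), set as the call begins (- or left out, the last holds). The fingers move at their own pace and stop on an object; FORCE is the grip in N (left out, the last holds). Time passes only in rows, so rows that repeat a pose let the fingers close. It gives the time, the measured TCP pose, the force, the opening and the grip force at its end, in the units of the state.
- robot.sense(): the state, without advancing time (a new reading comes with each control period).
- robot.capture(name): name is "scene" or "top" or "wrist"; returns (picture, depth): 420x560x3 uint8, red, green, blue; 420x560 float32, m along the optical axis (not along the pixel's ray), 0 where there is no reading.
- robot.camera_params(name): a dict with "intrinsics" (3x3 intrinsics, pixels), "R" (3x3) and "t" (3): a world point X has camera coordinates R X + t. Camera axes: x right, y down, z forward; pixel columns grow to the right and rows downward; lengths in m; the calibration is good to about 2 mm. A picture is of the moment at which its call begins: read the wrist's pose just before it. camera_params takes no time and is no camera call; for the wrist camera it gives the pose at the moment of the call.
- robot.finish_job(): hands the job in; it is judged then, once.
Trained networks look in the newest picture that a camera, given by its name, has taken for a name from the list of things; names that differ only in an ending like _2 or _b are one class to them, and where a whole thing is asked for, a point or a joint stands for the part that bears it (a point fixed in the world has none). Each returns a list of dicts, best first, with "p" (0 to 1); they miss things now and then, are a little off and sometimes report something else, mostly with a low value. They report only what shows in the picture. A call takes as long as a camera call. They do not tell look-alikes from the thing itself.
- robot.recognise(target, camera): "point" ([x, y, z] in m, in world coordinates, good to about 4 mm: the middle of the surface that is visible of it).
The state is a dict: "clock": time; "q": joint angles; "qvel": joint speeds; "joint_efforts": joint torques, N m; "position": TCP position; "orientation": TCP orientation; "contact_force": force on the tool from outside, world axes, zero at the start; "ft_torque": the same for the moment, N m; "opening": opening from 0.0 (shut) to 1.0 (fully open); "grip_force": force on a finger pad.
Only numpy, scipy, OpenCV 4.12 (cv2) and the standard library are available. Lean on these libraries where they do the work, as an engineer would, in place of code of your own. Each camera call takes 0.05 s, during which the arm holds its last target. There are 200 camera calls.

## Task

Press the chrome ejector button on the yellow drill bit case with one fingertip so that the spring pushes the bit cassette out, and keep that finger on the button while the other finger traps the cassette's red end plate before it slides away out of the case. Do not pinch, lift or carry anything, and leave the lamp, screwdriver, hinge and dowel where they are. Finish while holding: the finger stays in front of the partly popped cassette, keeping it still against its spring.

Things in the scene. Friction and masses are not known exactly. Their poses are not given: they have to be found in the camera images.
- case: Yellow drill bit case, fixed to the desk, 200 (x) x 72 (y) mm, origin at the centre of its underside. The cassette slides out along the case's -x. From x = -100 to -40 it is a flat apron 8 mm thick; from -40 on a channel with walls 38 mm high, covered from x = -40 to +25 (top of the cover 38 mm above the desk), open-topped behind that.
- ejector_top (a point): Centre of the top of the round chrome ejector button, 22 mm diameter, that stands up out of the case's cover at case x = -15, y = 0. Its top is 50 mm above the desk when up and 42 mm when fully pressed.
- ejector (a joint): How far the ejector button is pressed down, m: 0 up, 0.008 fully down. A spring returns it (2 N up, 4 N down); its catch lets go of the cassette at about 0.005 to 0.006. Pressing past the catch takes about 4 to 10 N.
- cassette: Loose bit cassette, 0.12 kg, a black tray 108 mm long, 56 mm wide with steel drill bits; origin at the centre of its underside (8 mm above the desk), axes along the case's, end plate at its -x end. When unlatched, a damped spring pusher (3 to 4 N) drives it out at 10 to 30 mm/s, for 100 mm if nothing stops it.
- end_plate (a point): Middle of the upper edge of the leading face of the cassette's upright red end plate (8 mm thick, 68 mm wide, 8 to 68 mm above the desk). Latched, this face is at case x = -49, 34 mm ahead of the button's centre. Trapped well it stands 8 to 55 mm farther out; more than 60 mm out it has slid away.
- lamp: Small black battery work lamp with a chrome toggle switch and a carry handle on top, 50 x 90 x 132 mm, loose, standing at the back of the desk; leave alone. Origin at the centre of its underside.
- screwdriver: Orange-handled screwdriver, 190 mm long, lying loose in front along about the world's y; leave alone. Its own x is its length.
- hinge: Open stainless hinge, 66 x 70 mm, 8 mm high at the knuckle, lying loose in front; leave alone. Origin at the centre of its underside.
- dowel: Short wooden dowel, 14 mm diameter, 140 mm long, lying loose in front along about the world's y; leave alone.
There are look-alikes about, which are no part of the job. What is shaped like the cassette but green or purple is not meant.

How it is judged:
On the way, in this order (a step that is already met when the one before it is completed fails the run):
1. a fingertip presses the ejector button down past its catch (value of joint ejector above 0.003 m and contact force between the fingers and ejector above 1 N), for 0.02 s.
2. with a finger still on the button, the other finger stops the popped cassette 8 to 55 mm out (x of end_plate in the frame of case between -0.104 and -0.057 m and contact force between the fingers and cassette above 0.7 N and linear speed of cassette below 0.008 m/s and contact force between the fingers and ejector above 0.5 N), for 0.2 s.
At the end, for the whole second after the job is handed in: A finger rests against the cassette with more than 0.7 N and holds it still (under 8 mm/s), level within 0.15 rad, in the case's track, its end plate 8 to 55 mm farther out than when latched (x of end_plate in the frame of case between -0.104 and -0.057 m and horizontal distance between cassette and case below 0.055 m and angle between cassette's own z axis and vertical below 0.15 rad and contact force between the fingers and cassette above 0.7 N and linear speed of cassette below 0.008 m/s); the arm keeps its last pose, push and grip.
It fails at once if the cassette slides away (more than 60 mm out) (x of end_plate in the frame of case below -0.109 m).
It fails at once if the cassette is lifted (more than 12 mm) (height (world z) of cassette above 0.02 m).
It fails at once if the cassette is pinched or rammed (over 20 N) (contact force between the fingers and cassette above 20 N).
It fails at once if the lamp, screwdriver, hinge or dowel is moved more than 15 mm (distance of any of lamp, screwdriver, hinge, dowel from where it was at the start of the episode above 0.015 m).
It also fails if it takes over 32 s, if anything falls off the work surface, if the arm or the gripper's body presses on something with over 40 N, if the wrist force passes 120 N, or if a joint passes its speed limit or range.

## Working session

There is one attempt and no reset: what is moved stays moved. The work goes in short steps, Python scripts to look and compute and a shell command to move; the robot and the scene stay as the last step left them, time stands still between calls to the robot, and variables do not carry over. Pictures are saved under pics/ and viewed, at most 10 in all, crops included, and the job is handed in when it is done.

```bash
mkdir -p pics; cat > h.py <<'E'
from workcell import robot
import numpy as np, cv2
def px(c,X):
    P=robot.camera_params(c); v=np.array(P["R"])@X+np.array(P["t"]); u=np.array(P["intrinsics"])@v; return (u[:2]/u[2]).round().astype(int)
def unproj(c,u,v,d):
    P=robot.camera_params(c); K=np.array(P["intrinsics"]); r=np.linalg.inv(K)@[u,v,1]*d
    return np.array(P["R"]).T@(r-np.array(P["t"]))
E
python3 - <<'E'
from h import *
for c in("scene","top"):
    im,d=robot.capture(c); cv2.imwrite(f"pics/{c}1.png",im[...,::-1]); np.save(f"{c}1.npy",d); np.save(f"{c}1rgb.npy",im)
    for t in("case","ejector_top","cassette","end_plate","lamp","screwdriver","hinge","dowel"):
        for r in robot.recognise(t,c): print(c,t,np.round(r["point"],3),round(r["p"],2),px(c,np.array(r["point"])))
print(robot.sense())
E
```

```text
scene case [0.589 0.    0.03 ] 0.89 [277 230]
scene cassette [0.575 0.028 0.035] 0.89 [289 225]
scene cassette [ 0.67  -0.192  0.012] 0.59 [192 258]
scene cassette [0.729 0.088 0.013] 0.56 [311 291]
scene end_plate [0.574 0.029 0.033] 0.97 [290 225]
scene end_plate [ 0.67  -0.195  0.013] 0.8 [190 258]
scene end_plate [0.732 0.088 0.015] 0.8 [311 292]
scene lamp [ 0.77  -0.058  0.1  ] 0.82 [241 288]
scene screwdriver [ 0.399 -0.287  0.021] 0.79 [174 160]
scene hinge [ 0.386 -0.002  0.001] 0.63 [283 169]
scene dowel [0.384 0.259 0.01 ] 0.6 [384 173]
top case [ 0.577 -0.007  0.037] 0.65 [285 206]
top cassette [ 0.668 -0.195  0.012] 0.94 [366 168]
top cassette [0.732 0.089 0.011] 0.85 [244 143]
top cassette [0.577 0.032 0.034] 0.78 [268 206]
top end_plate [ 0.667 -0.192  0.015] 0.95 [365 168]
top end_plate [0.574 0.034 0.033] 0.84 [267 208]
top end_plate [0.733 0.093 0.012] 0.57 [242 142]
top lamp [ 0.742 -0.06   0.103] 0.7 [310 124]
top screwdriver [ 0.393 -0.284  0.021] 0.91 [413 288]
top hinge [ 0.384 -0.002  0.002] 0.87 [284 294]
top dowel [0.378 0.259 0.009] 0.68 [166 298]
{'clock': 0.9, 'q': array([-1.41038576e+00,  1.30392845e-01,  1.48819738e+00,  5.43422005e-06,
        1.52299520e+00, -8.54099333e-02]), 'qvel': array([ 1.86093586e-04,  2.72082493e-04, -1.35225425e-03,  9.11212246e-05,
       -3.05503380e-04,  1.18780572e-03]), 'joint_efforts': array([ 6.29424585e-05, -5.69317925e+01, -5.00867379e+01, -4.34297754e-04,
        1.06340081e-03, -3.44661494e-06]), 'position': array([ 0.14603046, -0.58196636,  0.23129793]), 'orientation': array([3.11788569e+00, 3.85161187e-01, 8.94568256e-06]), 'contact_force': array([ 1.17749385, -0.22533929, -0.39070647]), 'ft_torque': array([ 0.02425372, -0.00857934,  0.04132041]), 'grip_force': 0.0, 'opening': 1.0026821747750645}
```

View pics/scene1.png

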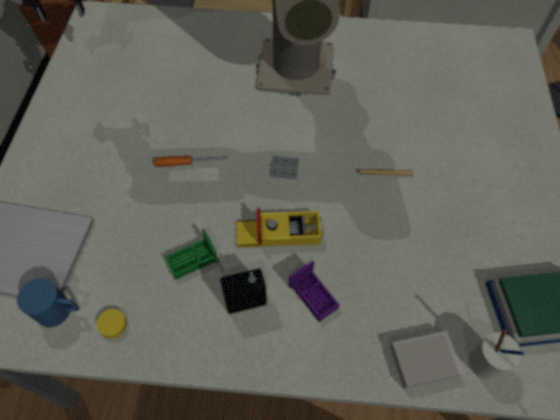

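View pics/top1.png

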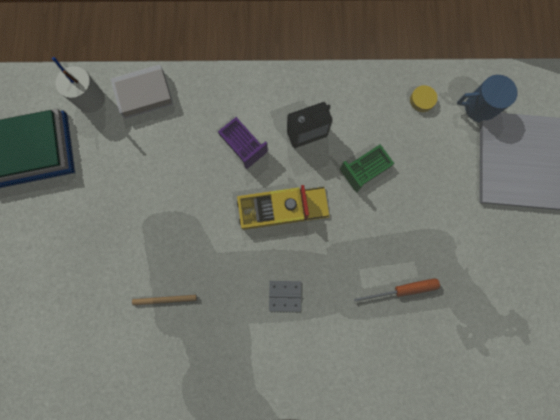

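The wanted thing is the yellow case with the red plate: plate at top (306,202) and scene (258,227), button at top (290,204) and scene (271,225). Things that could be taken for it:
- the green cassette, top (366,168)
- the purple cassette, top (243,143)
- the lamp's chrome toggle, top (301,119), which could pass for the button

The apron points to world -y.

```bash
python3 - <<'E'
from h import *
for c in("top","scene"):
    im=np.load(c+"1rgb.npy"); d=np.load(c+"1.npy"); hsv=cv2.cvtColor(im,cv2.COLOR_RGB2HSV)
    P=robot.camera_params(c); K=np.array(P["intrinsics"]);R=np.array(P["R"]);t=np.array(P["t"])
    v,u=np.mgrid[:420,:560]; r=np.stack([u,v,np.ones_like(u)],-1)@np.linalg.inv(K).T*d[...,None]; W=(r-t)@R
    reg=(abs(W[...,0]-.585)<.09)&(abs(W[...,1])<.16)&(d>0)
    yel=reg&(hsv[...,0]>20)&(hsv[...,0]<35)&(hsv[...,1]>130)&(hsv[...,2]>50)
    red=reg&((hsv[...,0]<10)|(hsv[...,0]>170))&(hsv[...,1]>120)&(hsv[...,2]>50)&(W[...,2]>.02)
    for n,m in(("yel",yel),("ycover",yel&(W[...,2]>.03)&(W[...,2]<.045)),("apron",yel&(W[...,2]<.02)),("red",red),("redtop",red&(W[...,2]>.058)),("hi",reg&~red&(W[...,2]>.044)&(W[...,2]<.058))):
        p=W[m]; 
        if len(p)<4: print(c,n,len(p)); continue
        rc=cv2.minAreaRect(p[:,:2].astype(np.float32)*1000); print(c,n,len(p),p.mean(0).round(4),np.percentile(p[:,2],[5,95]).round(3),[np.round(x,1) for x in rc])
    pu=px(c,np.array([.585,0,.03])); cr=im[pu[1]-45:pu[1]+45,pu[0]-60:pu[0]+60]; cv2.imwrite(f"pics/{c}crop.png",cv2.resize(cr,None,fx=6,fy=6,interpolation=cv2.INTER_CUBIC)[...,::-1]); print(pu)
    for r in robot.recognise("ejector_top",c): print(r)
    for r in robot.recognise("ejector",c): print(r)
E
```

```text
top yel 1668 [ 0.5775 -0.0136  0.0287] [0.008 0.042] [array([576.7,  -1.6]), array([ 71.4, 199.4]), np.float64(7.8)]
top ycover 1072 [0.5737 0.0104 0.0392] [0.036 0.042] [array([572.8,  27.3]), array([ 71.4, 140.4]), np.float64(7.8)]
top apron 582 [ 0.5848 -0.0591  0.0095] [0.007 0.012] [array([579.6,  -4.7]), array([ 63.9, 192.5]), np.float64(7.0)]
top red 117 [ 0.5812 -0.0465  0.0657] [0.047 0.072] [array([582.9, -47. ]), array([65.9,  6.4]), np.float64(7.9)]
top redtop 99 [ 0.5809 -0.047   0.0686] [0.061 0.072] [array([582.9, -47. ]), array([65.9,  6.4]), np.float64(7.9)]
top hi 126 [ 0.6041 -0.052   0.0511] [0.045 0.056] [array([610.3, -35.8]), array([245.7, 119.8]), np.float64(87.7)]
[282 203]
{'point': [0.5804, -0.0219, 0.0493], 'p': 0.62}
scene yel 2003 [0.5845 0.0019 0.0234] [0.005 0.039] [array([566.3,   1.8]), array([100.3, 203.1]), np.float64(7.2)]
scene ycover 977 [0.5795 0.0165 0.0362] [0.032 0.04 ] [array([574.7,  29.7]), array([ 76.6, 139.1]), np.float64(7.1)]
scene apron 852 [ 0.5887 -0.0236  0.0083] [0.004 0.017] [array([566.6,   1.9]), array([ 99.9, 202.9]), np.float64(7.7)]
scene red 74 [ 0.5901 -0.0436  0.063 ] [0.035 0.07 ] [array([586.1, -44.5]), array([68.7,  5.4]), np.float64(7.3)]
scene redtop 63 [ 0.5851 -0.0444  0.0669] [0.064 0.071] [array([585.5, -44.7]), array([67.4,  4.8]), np.float64(6.4)]
scene hi 103 [ 0.6121 -0.0631  0.0508] [0.046 0.057] [array([622.4, -76.6]), array([ 40.6, 165.5]), np.float64(25.6)]
[277 229]
{'point': [0.582, -0.0177, 0.0499], 'p': 0.45}
```

View pics/topcrop.png

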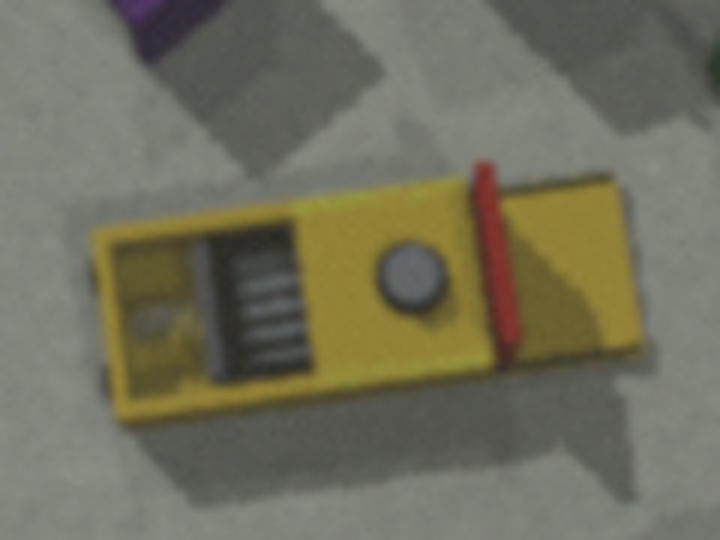

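The crop confirms the choice: chrome button at crop (412,277), red plate from (485,170) to (508,360), and the case yawed about 7.8° with its -x along world (0.137,-0.99). The plan is a 60 mm opening, with the rear finger on the button and the front finger about 33 mm ahead of the plate.

```bash
python3 -m inch '[{"dx":0.68,"dy":-0.446,"dz":0,"turn":0.0344},{"dx":0.68,"dy":-0.446,"dz":0,"turn":0.0344},{"dx":0.68,"dy":-0.446,"dz":0,"turn":0.0344},{"dx":0.68,"dy":-0.446,"dz":0,"turn":0.0344},{"dx":0.68,"dy":-0.446,"dz":0,"turn":0.0344},{"dx":0.68,"dy":-0.446,"dz":0,"turn":0.0344},{"dx":0.68,"dy":-0.446,"dz":0,"turn":0.0344},{"dx":0.68,"dy":-0.446,"dz":0,"turn":0.0344}]' 0.3 40
cat >> h.py <<'E'
from scipy.spatial.transform import Rotation as Ro
def go(T,yd=np.array([.137,-.99])):
    s=robot.sense(); M=Ro.from_rotvec(s["orientation"]).as_matrix(); D=np.array(T)-s["position"]
    a=np.arctan2(yd[1],yd[0])-np.arctan2(M[1,1],M[0,1])
    print("pos",s["position"].round(4),"tooly",M[:,1].round(3),"z",M[:,2].round(3),"d/0.4",(M.T@D/.4).round(4),"turn",round(-a/np.pi,4),"clock",s["clock"],"F",s["contact_force"].round(2),"open",round(s["opening"],3))
E
python3 -c "
from h import *
go([.5846,-.0541,.14])"
```

```text
clock: 1.9
position: [0.3686, -0.3402, 0.2315]
orientation: [-3.133, -0.223, -0.002]
contact_force: [1.1, -0.5, 0.7]
opening: 0.702
grip_force: 0.0
pos [ 0.3686 -0.3402  0.2315] tooly [ 0.142 -0.99  -0.   ] z [ 0.001  0.    -1.   ] d/0.4 [ 0.6356 -0.6316  0.2297] turn 0.0014 clock 1.9 F [ 1.09 -0.55  0.7 ] open 0.702
```

```bash
python3 -m inch '[{"dx":0.636,"dy":-0.632,"dz":0.0,"turn":0.001},{"dx":0.636,"dy":-0.632,"dz":0.0,"turn":0.001},{"dx":0.636,"dy":-0.632,"dz":0.0,"turn":0.001},{"dx":0.636,"dy":-0.632,"dz":0.0,"turn":0.001},{"dx":0.636,"dy":-0.632,"dz":0.0,"turn":0.001},{"dx":0.636,"dy":-0.632,"dz":0.1,"turn":0.001},{"dx":0.636,"dy":-0.632,"dz":0.228,"turn":0.001},{"dx":0.636,"dy":-0.632,"dz":0.228,"turn":0.001},{"dx":0.636,"dy":-0.632,"dz":0.228,"turn":0.001},{"dx":0.636,"dy":-0.632,"dz":0.228,"turn":0.001}]'
python3 - <<'E'
from h import *
go([.5846,-.0541,.14])
im,d=robot.capture("wrist"); np.save("w.npy",d); cv2.imwrite("pics/w1.png",im[...,::-1])
for t in("ejector_top","end_plate"):
    for r in robot.recognise(t,"wrist"): print(t,r,px("wrist",np.array(r["point"])))
b=px("wrist",np.array([.5795,-.0175,.05])); print("pred button",b)
s=robot.sense();M=Ro.from_rotvec(s["orientation"]).as_matrix()
for y in(-.03,.03,-.044,.044): print(y,px("wrist",s["position"]+M@[0,y,-.004]))
E
```

```text
clock: 2.9
position: [0.5829, -0.0577, 0.1388]
orientation: [-3.134, -0.213, 0.005]
contact_force: [0.7, -0.6, 0.6]
opening: 0.701
grip_force: 0.0
pos [ 0.5829 -0.0577  0.1388] tooly [ 0.135 -0.991 -0.   ] z [-0.003 -0.    -1.   ] d/0.4 [ 0.0054 -0.0084 -0.003 ] turn -0.0006 clock 2.9 F [ 0.68 -0.58  0.59] open 0.701
ejector_top {'point': [0.5823, -0.0129, 0.051], 'p': 0.65} [218 208]
ejector_top {'point': [0.5834, -0.0021, 0.0351], 'p': 0.59} [209 199]
ejector_top {'point': [0.3894, -0.2349, 0.0166], 'p': 0.48} [401 378]
end_plate {'point': [0.7054, 0.0689, 0.033], 'p': 0.89} [125  31]
end_plate {'point': [0.673, -0.1993, 0.0204], 'p': 0.71} [449 124]
end_plate {'point': [0.576, 0.0409, 0.0312], 'p': 0.59} [161 200]
pred button [223 211]
-0.03 [216 271]
0.03 [330 271]
-0.044 [189 271]
0.044 [357 271]
```

View pics/w1.png

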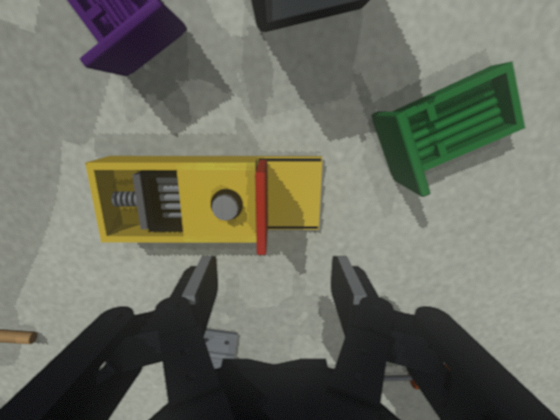

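The wrist view shows the button at (226,204), the plate at (262,205), and the fingertips at about (205,260) and (343,260). The case edges run parallel to the fingers' closing line. I'll locate the button from this view's depth.

```bash
python3 - <<'E'
from h import *
d=np.load("w.npy")
for u,v in((226,204),(222,200),(231,208),(226,196),(226,213),(262,162),(262,205),(262,248),(205,258),(205,262),(343,258),(343,262),(212,275),(336,275),(320,160),(320,226)): print(u,v,unproj("wrist",u,v,d[v,u]).round(4))
P=unproj
# button centre on plane z=.05
P=robot.camera_params("wrist");K=np.array(P["intrinsics"]);R=np.array(P["R"]);C=-R.T@np.array(P["t"]);r=R.T@np.linalg.inv(K)@[226,204.5,1]
print("btn",C+r*(.05-C[2])/r[2])
go([.5846,-.0541,.075])
E
```

```text
226 204 [ 0.5874 -0.0198  0.0534]
222 200 [ 0.5898 -0.0161  0.0518]
231 208 [ 0.584  -0.024   0.0519]
226 196 [ 0.5932 -0.0189  0.0505]
226 213 [ 0.5791 -0.0203  0.0521]
262 162 [ 0.6209 -0.0443  0.0278]
262 205 [ 0.5959 -0.0489  0.0707]
262 248 [ 0.5604 -0.0532  0.0704]
205 258 [ 0.5907 -0.0242  0.1517]
205 262 [ 0.5914 -0.0253  0.1568]
343 258 [ 0.6004 -0.0916  0.153 ]
343 262 [ 0.6005 -0.0905  0.1575]
212 275 [ 0.5841 -0.0289  0.1557]
336 275 [ 0.5939 -0.0882  0.1588]
320 160 [ 0.627  -0.0966  0.0109]
320 226 [ 0.5593 -0.1105  0.0013]
btn [ 0.58580425 -0.01941392  0.05      ]
pos [ 0.5847 -0.0591  0.1424] tooly [ 0.133 -0.991  0.001] z [ 0.003 -0.001 -1.   ] d/0.4 [ 0.0009 -0.0126  0.1684] turn -0.0014 clock 3.05 F [ 0.34 -0.44 -0.18] open 0.699
```

```bash
python3 - <<'E'
from h import *
robot.capture("top"); robot.capture("top")
P=robot.camera_params("wrist"); a=robot.sense()["position"]
im,d=robot.capture("wrist"); print(a,robot.sense()["position"])
K=np.array(P["intrinsics"]);R=np.array(P["R"]);C=-R.T@np.array(P["t"])
hsv=cv2.cvtColor(im,cv2.COLOR_RGB2HSV).astype(int)
v,u=np.mgrid[:420,:560]; W=(np.stack([u,v,np.ones_like(u)],-1)@np.linalg.inv(K).T*d[...,None]-np.array(P["t"]))@R
m=(hsv[...,1]<90)&(u>200)&(u<250)&(v>180)&(v<235)&(W[...,2]>.046)&(W[...,2]<.06)
p=W[m]; print("btn",m.sum(),p.mean(0),(p.min(0)+p.max(0))/2, p.max(0)-p.min(0))
m=((hsv[...,0]<10)|(hsv[...,0]>170))&(hsv[...,1]>120)&(W[...,2]>.06)&(W[...,2]<.08); m&=(u>240)&(u<290)&(v>140)&(v<270)
p=W[m]; rc=cv2.minAreaRect((p[:,:2]*1000).astype(np.float32)); print("plate",rc,p.mean(0))
for lo,hi in((150,230),(315,400)):
    m=(d>0)&(u>lo)&(u<hi)&(v<300)&(W[...,2]>.12)&(W[...,2]<.17); p=W[m]
    q=(p-a)@Ro.from_rotvec(robot.sense()["orientation"]).as_matrix()
    for z in(-.025,-.02,-.015,-.01,-.005): 
        s=q[abs(q[:,2]-z)<.0025]; print(z,len(s),s[:,1].min().round(4) if len(s) else 0,s[:,1].max().round(4) if len(s) else 0)
E
```

```text
[ 0.58461551 -0.05885984  0.14233274] [ 0.58444009 -0.05863337  0.14202163]
btn 488 [ 0.58129978 -0.01683254  0.04827153] [ 0.58091768 -0.01675908  0.04825883] [0.02128993 0.02063018 0.00431531]
plate ((585.466064453125, -47.17921829223633), (66.81724548339844, 6.895668029785156), 7.208678722381592) [ 0.5876057  -0.04713925  0.06601847]
-0.025 226 -0.0433 -0.0293
-0.02 221 -0.0433 -0.0293
-0.015 210 -0.0434 -0.0294
-0.01 163 -0.0422 -0.0294
-0.005 64 -0.0362 -0.0294
-0.025 228 0.0297 0.0436
-0.02 223 0.0298 0.044
-0.015 204 0.0298 0.0437
-0.01 164 0.0297 0.0425
-0.005 67 0.0298 0.0361
```

```bash
python3 -m inch '[{"dx":0.006,"dy":-0.019,"dz":0.05,"turn":0},{"dx":0.006,"dy":-0.019,"dz":0.11,"turn":0},{"dx":0.006,"dy":-0.019,"dz":0.16,"turn":0},{"dx":0.006,"dy":-0.019,"dz":0.19,"turn":0},{"dx":0.006,"dy":-0.019,"dz":0.21,"turn":0},{"dx":0.006,"dy":-0.019,"dz":0.21,"turn":0},{"dx":0.006,"dy":-0.019,"dz":0.21,"turn":0},{"dx":0.006,"dy":-0.019,"dz":0.21,"turn":0}]'
python3 - <<'E'
from h import *
P=robot.camera_params("wrist");im,d=robot.capture("wrist"); cv2.imwrite("pics/w2.png",im[...,::-1])
go([.5857,-.0507,.039])
E
```

```text
clock: 4.0
position: [0.5861, -0.0498, 0.0575]
orientation: [3.134, 0.211, 0.003]
contact_force: [0.7, -0.7, -0.6]
opening: 0.698
grip_force: 0.0
pos [ 0.586  -0.0497  0.0574] tooly [ 0.134 -0.991  0.001] z [ 0.002 -0.    -1.   ] d/0.4 [-0.0011  0.0023  0.0459] turn -0.0009 clock 4.05 F [-0.54  0.14 -0.05] open 0.701
```

View pics/w2.png

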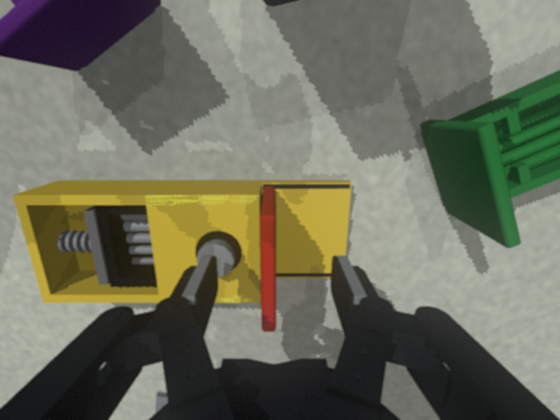

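In this view the left finger is over the button at (218,255), and the right finger, at (345,265), stands ahead of the red plate at (268,255). Now press.

```bash
python3 -m inch '[{"dx":-0.001,"dy":0.002,"dz":0.01,"turn":0},{"dx":-0.001,"dy":0.002,"dz":0.02,"turn":0},{"dx":-0.001,"dy":0.002,"dz":0.028,"turn":0},{"dx":-0.001,"dy":0.002,"dz":0.034,"turn":0},{"dx":-0.001,"dy":0.002,"dz":0.04,"turn":0},{"dx":-0.001,"dy":0.002,"dz":0.045,"turn":0},{"dx":-0.001,"dy":0.002,"dz":0.045,"turn":0},{"dx":-0.001,"dy":0.002,"dz":0.045,"turn":0}]'
python3 - <<'E'
from h import *
go([.5857,-.0507,.039])
for r in robot.capture("top")[:0]: pass
for r in robot.recognise("end_plate","top"): print(r)
E
```

```text
clock: 4.85
position: [0.5847, -0.0503, 0.0381]
orientation: [-3.134, -0.211, 0.0]
contact_force: [-2.2, 0.2, 3.1]
opening: 0.698
grip_force: 1.7
pos [ 0.5847 -0.0503  0.0381] tooly [ 0.134 -0.991 -0.   ] z [-0.  0. -1.] d/0.4 [ 0.0023  0.0013 -0.0023] turn -0.0009 clock 4.85 F [-2.18  0.19  3.09] open 0.698
{'point': [0.734, 0.0914, 0.0135], 'p': 0.66}
{'point': [0.6819, -0.2281, 0.0121], 'p': 0.54}
{'point': [0.767, -0.0754, 0.1076], 'p': 0.38}
```

```bash
python3 -m inch '[{"dx":0,"dy":0,"dz":0,"turn":0},{"dx":0,"dy":0,"dz":0,"turn":0},{"dx":0,"dy":0,"dz":0,"turn":0},{"dx":0,"dy":0,"dz":0,"turn":0},{"dx":0,"dy":0,"dz":0,"turn":0}]'
python3 - <<'E'
from h import *
P=robot.camera_params("wrist");im,d=robot.capture("wrist"); cv2.imwrite("pics/w3.png",im[...,::-1])
go([.5857,-.0507,.039])
E
```

```text
clock: 5.45
position: [0.5848, -0.0504, 0.0381]
orientation: [-3.134, -0.211, 0.0]
contact_force: [-2.4, 0.5, 3.6]
opening: 0.702
grip_force: 1.7
pos [ 0.5847 -0.0504  0.0381] tooly [ 0.134 -0.991 -0.   ] z [-0.  0. -1.] d/0.4 [ 0.0023  0.001  -0.0023] turn -0.0009 clock 5.5 F [-2.21  0.21  2.87] open 0.698
```

View pics/w3.png

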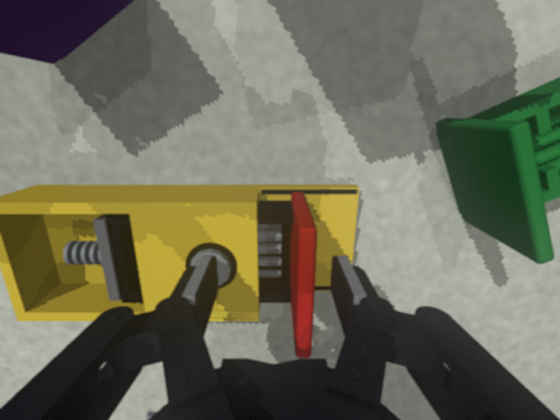

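The cassette has popped: the plate, at (302,270), is moving toward the front finger at (345,270). I'll hold.

```bash
python3 -m inch '[{"dx":0,"dy":0,"dz":0,"turn":0},{"dx":0,"dy":0,"dz":0,"turn":0},{"dx":0,"dy":0,"dz":0,"turn":0},{"dx":0,"dy":0,"dz":0,"turn":0},{"dx":0,"dy":0,"dz":0,"turn":0},{"dx":0,"dy":0,"dz":0,"turn":0},{"dx":0,"dy":0,"dz":0,"turn":0},{"dx":0,"dy":0,"dz":0,"turn":0},{"dx":0,"dy":0,"dz":0,"turn":0},{"dx":0,"dy":0,"dz":0,"turn":0}]'
python3 -m inch '[{"dx":0,"dy":0,"dz":0,"turn":0},{"dx":0,"dy":0,"dz":0,"turn":0},{"dx":0,"dy":0,"dz":0,"turn":0},{"dx":0,"dy":0,"dz":0,"turn":0},{"dx":0,"dy":0,"dz":0,"turn":0},{"dx":0,"dy":0,"dz":0,"turn":0},{"dx":0,"dy":0,"dz":0,"turn":0},{"dx":0,"dy":0,"dz":0,"turn":0}]'
python3 - <<'E'
from h import *
P=robot.camera_params("wrist");im,d=robot.capture("wrist"); cv2.imwrite("pics/w4.png",im[...,::-1])
go([.5857,-.0507,.039]); print(robot.sense()["grip_force"])
E
```

```text
clock: 6.5
position: [0.5848, -0.0505, 0.0381]
orientation: [3.134, 0.211, -0.0]
contact_force: [-1.3, -0.6, 3.8]
opening: 0.697
grip_force: 3.1
clock: 7.3
position: [0.5848, -0.0505, 0.0381]
orientation: [3.134, 0.211, 0.0]
contact_force: [-2.3, -2.0, 4.5]
opening: 0.704
grip_force: 3.7
pos [ 0.5848 -0.0505  0.0381] tooly [ 0.134 -0.991  0.   ] z [ 0. -0. -1.] d/0.4 [ 0.0022  0.0008 -0.0022] turn -0.0009 clock 7.35 F [-2.17 -1.78  3.72] open 0.705
3.6916039511561394
```

View pics/w4.png

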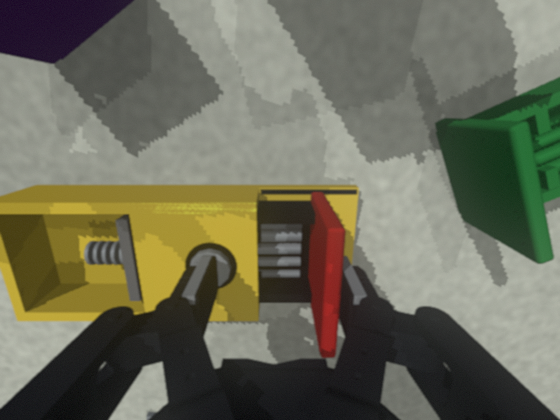

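The plate now rests against the front finger, with its edge at (345,260), and the horizontal force rose by about 2 N. I'll hold another 0.5 s, check that nothing moves, and hand in.

```bash
python3 -m inch '[{"dx":0,"dy":0,"dz":0,"turn":0},{"dx":0,"dy":0,"dz":0,"turn":0},{"dx":0,"dy":0,"dz":0,"turn":0},{"dx":0,"dy":0,"dz":0,"turn":0},{"dx":0,"dy":0,"dz":0,"turn":0}]'
python3 - <<'E'
from h import *
a=cv2.imread("pics/w4.png")[...,::-1].astype(int); b=robot.capture("wrist")[0].astype(int)
f=lambda i:(lambda m:(m.sum(),np.argwhere(m).mean(0)+[170,270]))(((i[...,0]>100)&(i[...,1]<60)&(i[...,2]<60))[170:370,270:360])
print(f(a),f(b)); s=robot.sense(); print(s["contact_force"],s["grip_force"])
if np.abs(f(a)[1]-f(b)[1]).max()<0.6: print(robot.finish_job())
E
```

```text
clock: 7.85
position: [0.5848, -0.0505, 0.0382]
orientation: [3.134, 0.211, 0.0]
contact_force: [-2.3, -3.4, 4.1]
opening: 0.698
grip_force: 4.0
(np.int64(2678), array([271.99813294, 329.92307692])) (np.int64(2683), array([272.07864331, 329.9303019 ]))
[-3.42185828 -2.86042404  3.95601572] 4.03448112308979
the job is handed in; nothing more can be done
None
```

The job is handed in: one finger is pressing the ejector button, and the other is holding the popped cassette's red end plate still about 30 mm out; no verdict came back.

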